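Slide the blank cover plate out over the end of the ledge

TASK

On the grey two-lane ledge lie two aluminium cover plates. Push the solid one (the one without a window) along its lane with the fingertips until about a third of its length sticks out over the ledge's open end, so that a colleague can take it by its edge. Only push it: do not lift it or let it tip; leave the windowed plate and everything else on the bench where they are, and finish with the hand clear.

Things in the scene. Friction and masses are not known exactly. Their poses are not given: they have to be found in the camera images.
- ledge: Fixed grey ledge, 206 mm wide (its x), 280 mm long (its y), flat top face 60 mm above the bench. Three rails, 10 mm wide and 8 mm high above that face, run its full length at x = -98, 0, +98 mm: two lanes 88 mm wide, centred at x = -49 and +49 mm. Origin: centre of its footprint, at bench height. Its y points along the lanes to the open end, towards the robot's left give or take 17 degrees.
- ledge_end (a point): Top edge of the ledge's open (+y) end, midway between the lanes (x 0, y +140, z +60 mm in the ledge's frame), axes as the ledge's. No stop here, empty space below. The other end has a low stop bar (10 mm long, 8 mm high).
- blank: The plate to push: solid aluminium, 80 (x) x 120 (y) x 6 mm, 0.11 to 0.22 kg, loose, flat in either lane (varies), 4 mm play each side; y points to the open end. Its leading edge starts 20 to 80 mm short of that end; at least 70 mm of free lane lie behind it. It stays where pushing stops; over 60 mm of overhang tips it off. Origin: centre of its underside.
- blank_lead (a point): Middle of that plate's leading edge (y +60 mm, half-way up its 6 mm), which is to stick out past the open end.
- frame: Bystander, to be left alone: aluminium plate of the same outside size (80 x 120 x 6 mm) with a 52 x 84 mm rectangular window, lying in the other lane. Origin: centre of its underside.
- amber: Bystander, to be left alone: capped amber bottle, 46 mm across, 95 mm tall, beside the ledge. Origin: centre of its underside.
- jar: Bystander, to be left alone: white plastic jar, 56 mm across, 65 mm tall, beside the ledge. Origin: centre of its underside.
- vial0: Bystander, to be left alone: small glass vial, 23 mm across, 46 mm tall, on the robot's side of the ledge. Origin: centre of its underside.
- vial1: Bystander, to be left alone: a second such vial. Origin: centre of its underside.
- driver: Bystander, to be left alone: screwdriver 170 mm long lying on the bench beyond the open end. Origin: near its middle, underside.
- wrench: Bystander, to be left alone: wrench 150 mm long lying on the bench beyond the closed end. Origin: near its middle, underside.
- beaker: Bystander, to be left alone: empty glass beaker, 68 mm across, 85 mm tall, at the robot's right. Origin: centre of its underside.
- rack: Fixed plastic vial rack, 110 x 160 mm, 57 mm tall with its vials, at the robot's left. Origin: centre of its underside.
Not all that is in view belongs to the job. Leave any orange or yellow look-alike of the blank alone.

How it is judged:
At the end, for the whole second after the job is handed in: The solid plate's leading edge sticks out 28 to 52 mm past the open end (a third of its length is 40 mm); it lies flat (within 0.05 rad, within 4 mm of the top face) in a lane and at rest; the windowed plate is within 12 mm of where it was (y of blank_lead in the frame of ledge_end between 0.028 and 0.052 m and angle between blank's own z axis and vertical below 0.05 rad and linear speed of blank below 0.01 m/s and z of blank in the frame of ledge_end between -0.003 and 0.004 m and (x of blank in the frame of ledge_end between -0.056 and -0.042 m or x of blank in the frame of ledge_end between 0.042 and 0.056 m) and distance of frame from where it was at the start of the episode below 0.012 m); the robot touches nothing.
It fails at once if the solid plate is lifted off the ledge (over 10 mm) (z of blank in the frame of ledge_end above 0.01 m).
It fails at once if the solid plate tips (over 0.2 rad) (angle between blank's own z axis and vertical above 0.2 rad).
It fails at once if the windowed plate is moved more than 12 mm (distance of frame from where it was at the start of the episode above 0.012 m).
It fails at once if a bystander is moved more than 30 mm or knocked over (distance of any of amber, jar, vial0, vial1, beaker, driver, wrench from where it was at the start of the episode above 0.03 m or angle between any of amber, jar, vial0, vial1, beaker's own z axis and vertical above 0.5 rad).
It also fails if it takes over 40 s, if anything falls off the work surface, if the arm or the gripper's body presses on something with over 40 N, if the wrist force passes 120 N, or if a joint passes its speed limit or range.

ROBOT

A 7-joint arm with a two-finger parallel gripper is mounted at the origin on the work surface. World frame = base frame: x ahead of the robot, y to its left, z up, the work surface at z = 0. Lengths are in m, angles in rad, forces in N, time in s.
With the tool pointing down it reaches from about 0.425 to 0.95 m from the base axis. Payload 4.7 kg.
Tool frame: the origin (TCP) lies at the very end of the fingers, on their centre line; the grasp point (between the pads) lies 19 mm behind it; z points along the fingers, y is the direction in which the jaws open and shut (so a half turn about z gives the same grasp; the last joint's range is limited). The gripper opens to 85 mm and grips with 20 to 120 N. Pads are 22 mm wide; open, the fingers measure 114 mm over their backs; the gripper's body (76 mm by 85 mm) begins 54 mm behind the grasp point. The pads swing forward as they close: fully open they stand 13 mm farther back than shut.
Start: joints at [-1.353, 0.469, -0.049, 1.532, 0.024, 1.141, -0.082], TCP at [0.165, 0.655, 0.231] pointing down, gripper open.
Joint ranges: [-2.59, 2.59], [-0.33, 1.99], [-1.39, 1.29], [0.1, 2.45], [-1.04, 4.18], [0.21, 1.99], [-2.66, 2.66]. Speed limits (rad/s): [2.57, 2.57, 3.14, 3.14, 3.14, 3.14, 3.14].

INTERFACE

Orientations are given as a 3x3 rotation matrix whose columns are the frame's x, y, z axes.
In Python, from station import get_obs, camera, close_job gives the robot as it stands.
- The arm moves only by the tool apply_moves, never from a script. Its argument "targets" is one flat list of numbers, 5 for each row, row after row: the shift along the tool's x, y, z in mm, then the turn about the tool's z in rad, then the finger opening in mm, from 0 to 85.4. A call has 1 to 10 rows; each row is the pose to reach, as a shift and turn from the pose commanded when the call began, along the tool's axes at that moment; what a row does not reach only later rows make up. A row lasts 1/12 s, in which the tool goes at most 41.7 mm and 7.16 degrees, less where a joint would pass 70% of its speed; a pose out of reach is approached as far as the arm can. A call with a gripper value outside its range is refused whole. The fingers move at their own pace and stop on an object; "grip_force" is the grip in N (left out, the last holds). Time passes only in rows, so rows that repeat a pose let the fingers close. It gives the time, the measured TCP pose, the force and the opening at its end, in the units of the state.
- get_obs(): the state, without advancing time (a new reading comes with each control period).
- camera(name): name is "scene" or "top" or "wrist"; returns a dict with "image" (400x640x3 uint8, red, green, blue), "vfov" (degrees; the focal length in pixels is half the picture's height over the tangent of half this angle, whatever the lens; pixels are square), "cx", "cy" (the principal point, pixels), "cam_to_world" (4x4, takes a point from camera to world coordinates). Camera axes: x right, y up, looking along -z (the intrinsics and any distortion apply to the point x, -y, -z); pixel columns grow to the right and rows downward; lengths in m; the calibration is good to about 2 mm. A picture is of the moment at which its call begins. There is no depth.
- close_job(): hands the job in, once; it reports no verdict.
The state is a dict: "t": time; "qpos": joint angles; "dq": joint speeds; "joint_torque": joint torques, N m; "tcp_pos": TCP position; "eef_rot": TCP orientation; "contact_force": force on the tool from outside, world axes, zero at the start; "wrist_torque": the same for the moment, N m; "opening": opening from 0.0 (shut) to 1.0 (fully open).
Only numpy, scipy, OpenCV 4.12 (cv2) and the standard library are available. Lean on these libraries where they do the work, as an engineer would, in place of code of your own. Each camera call takes 0.05 s, during which the arm holds its last target.

## Working session

There is one attempt and no reset: what is moved stays moved. The work goes in short steps, Python scripts to look and compute and a tool call to move; the robot and the scene stay as the last step left them, time stands still between calls to the robot, and variables do not carry over. Pictures are saved under pics/ and viewed, and the job is handed in when it is done.

Besides the shell and the picture viewer there is one more tool, called after "Call:" as name(argument=value, ...) on one line, values as JSON. apply_moves: Moves the arm, as the interface text tells. Its arguments: {"type":"object","properties":{"targets":{"type":"array"},"grip_force":{"type":"number"}},"required":["targets"]}

```bash
ls; mkdir -p pics; python3 - <<'E'
from station import get_obs,camera
import cv2,pickle
o=get_obs();print(o['t'],o['tcp_pos'],o['eef_rot'],o['opening'])
for n in("scene","top"):
    c=camera(n);pickle.dump(c,open(n+'.pkl','wb'))
    cv2.imwrite(f'pics/{n}0.png',c['image'][:,:,::-1]);print(n,{k:v for k,v in c.items() if k!='image'})
E
```

```text
pics
0.0 [0.16478313 0.65396229 0.23025266] [[-9.69709172e-01  2.44262124e-01 -3.68759482e-04]
 [ 2.44262374e-01  9.69707221e-01 -1.94915781e-03]
 [-1.18516694e-04 -1.98019027e-03 -9.99998032e-01]] 0.9992588952461223
scene {'vfov': 43.27675378114959, 'cx': 320.03241779758855, 'cy': 202.33753896067824, 'cam_to_world': array([[ 0.81244524, -0.43440225,  0.3888797 ,  1.16735245],
       [ 0.58303127,  0.60223404, -0.54533356, -0.84254225],
       [ 0.00269753,  0.66978268,  0.74255227,  1.22778888],
       [ 0.        ,  0.        ,  0.        ,  1.        ]])}
top {'vfov': 48.36736753635954, 'cx': 314.8578798153699, 'cy': 197.2774068527664, 'cam_to_world': array([[-0.01560675,  0.98590122, -0.16659898,  0.30109973],
       [-0.99950983, -0.01990535, -0.02416346, -0.01945651],
       [-0.027139  ,  0.1661402 ,  0.98572862,  1.5324171 ],
       [ 0.        ,  0.        ,  0.        ,  1.        ]])}
```

View pics/scene0.png

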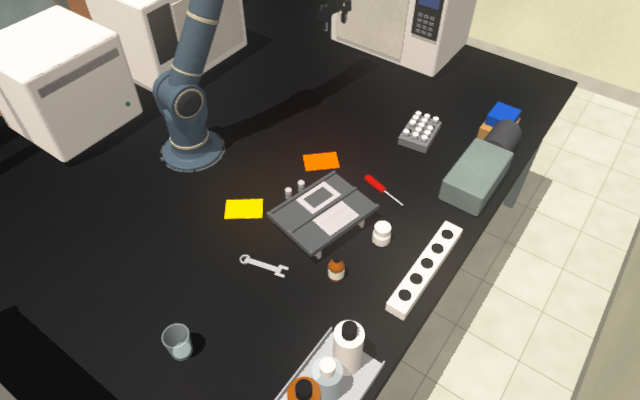

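View pics/top0.png

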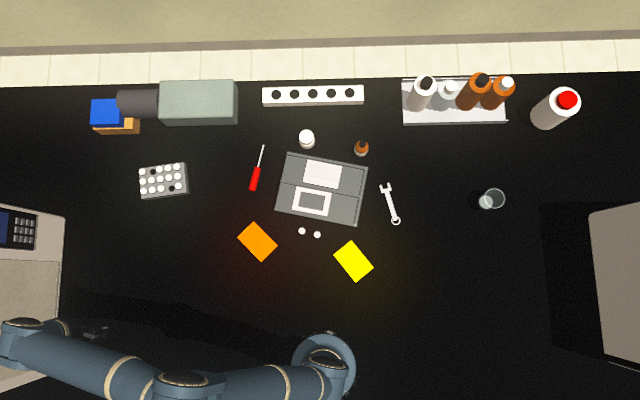

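The top view shows the ledge at about (321,189). There are four plate-like objects: a solid silver plate at (322,173) in the far lane, a windowed plate at (311,201), an orange card at (257,242) and a yellow card at (353,261). The solid silver plate on the ledge fits the description, so I'll confirm it in an enlarged crop.

```bash
python3 - <<'E'
import cv2
a=cv2.imread('pics/top0.png')[120:250,230:410]
b=cv2.imread('pics/scene0.png')[150:290,230:410]
cv2.imwrite('pics/topc.png',cv2.resize(a,None,fx=4.4,fy=4.4,interpolation=cv2.INTER_CUBIC))
cv2.imwrite('pics/scc.png',cv2.resize(b,None,fx=4,fy=4,interpolation=cv2.INTER_CUBIC))
E
```

```text
(no output)
```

View pics/topc.png

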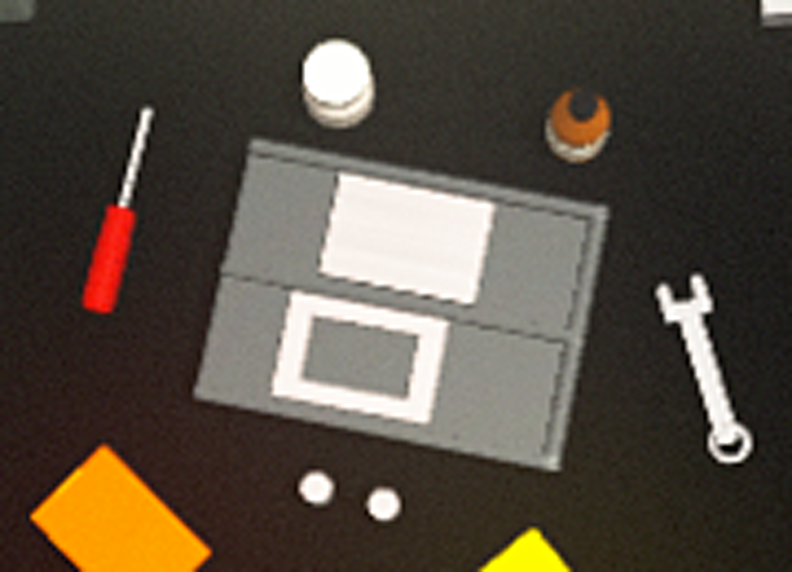

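View pics/scc.png

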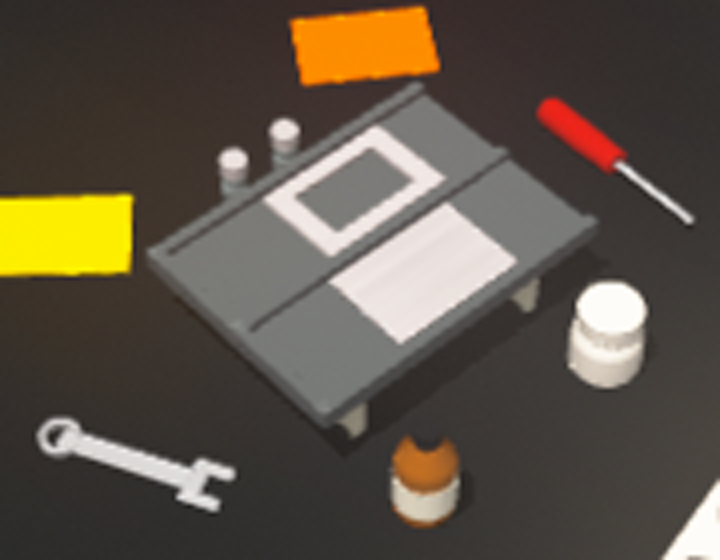

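The crops confirm it: the solid silver plate is in the far lane at crop pixels (320–494, 173–303). The open end is at the left, which is world +y. Next I'll locate the ledge and the plate.

```bash
cat > h.py <<'E'
import numpy as np,pickle
from scipy.optimize import least_squares
def proj(c,P):
    M=np.linalg.inv(c['cam_to_world']);p=np.c_[P,np.ones(len(P))]@M.T
    f=200/np.tan(np.radians(c['vfov']/2))
    return np.c_[c['cx']+f*p[:,0]/-p[:,2],c['cy']+f*p[:,1]/p[:,2]]
def rect(w,l,z,q):
    P=np.array([[w,l],[w,-l],[-w,-l],[-w,l]])
    c,s=np.cos(q[2]),np.sin(q[2])
    return np.c_[P@np.array([[c,s],[-s,c]])+q[:2],np.full(4,z)]
def fit(obs,w,l,z,th=None):
    f=lambda q:np.concatenate([(proj(c,rect(w,l,z,q))-uv)[~np.isnan(uv).any(1)].ravel() for c,uv in obs])
    r=least_squares(f,[.6,0,.1]);return r.x,np.abs(r.fun).max(),r.fun
def crop(P,s,o):return (np.array(P,float)+.5)/s-.5+np.array(o)
E
python3 - <<'E'
from h import *
t=pickle.load(open('top.pkl','rb'));s=pickle.load(open('scene.pkl','rb'))
n=np.nan
# order: (+x,+y),(+x,-y),(-x,-y),(-x,+y); ledge +x = far (world +x)
Lt=crop([[252,138],[608,206],[558,470],[195,398]],4.4,(230,120))
Ls=crop([[597,220],[322,415],[150,250],[417,85]],4,(230,150))
Bt=crop([[340,173],[494,206],[474,303],[320,272]],4.4,(230,120))
Bs=crop([[517,261],[401,343],[329,281],[449,204]],4,(230,150))
for nm,o in (('top',(0,)),('scene',(1,)),('both',(0,1))):
    L=[(t,Lt),(s,Ls)];B=[(t,Bt),(s,Bs)]
    l=fit([L[i] for i in o],.103,.14,.068);b=fit([B[i] for i in o],.04,.06,.066)
    print(nm,l,b)
    q=l[0];c_,s_=np.cos(q[2]),np.sin(q[2]);d=b[0][:2]-q[:2]
    print(' blank in ledge',d@[c_,s_],d@[-s_,c_],'lead-end',d@[-s_,c_]+.06-.14)
E
```

```text
top (array([ 0.57928909, -0.00492543, -0.21623596]), np.float64(0.2067131603075154), array([-0.17925312,  0.0825286 ,  0.13721273,  0.10425519,  0.20671316,
       -0.0339134 , -0.17051949, -0.15643057])) (array([ 0.62877947, -0.00910593, -0.22598956]), np.float64(0.48870670693077045), array([ 0.31386273,  0.03200635,  0.03852729, -0.48870671, -0.17829107,
        0.2776651 , -0.17083746,  0.1740513 ]))
 blank in ledge 0.04923479604403073 0.006535253640343093 lead-end -0.07346474635965693
scene (array([ 0.58279393, -0.00630764, -0.22568831]), np.float64(1.0022481197162278), array([ 0.36214083,  0.36704698,  0.25737046,  0.16995924, -0.8719608 ,
        0.18421651,  0.25906931, -1.00224812])) (array([ 0.63323031, -0.01134674, -0.23285584]), np.float64(0.46620256388001735), array([ 0.39016466,  0.27090809, -0.11933636,  0.12505181,  0.18618747,
       -0.18518545, -0.46620256, -0.23380266]))
 blank in ledge 0.050284969969894275 0.006375199056637471 lead-end -0.07362480094336254
both (array([ 0.58096474, -0.00533403, -0.22066039]), np.float64(1.4368626368204502), array([ 0.10724608, -0.54512792,  0.34127063, -0.18194246,  0.14371288,
       -0.38720477, -0.14134421, -0.86491766, -0.03033135, -0.29250965,
        0.24238471, -0.30790137, -1.12453601, -0.0613935 , -0.29104077,
       -1.43686264])) (array([ 0.63097931, -0.00986537, -0.22918534]), np.float64(1.0667475478935273), array([ 0.57812534, -0.64935691,  0.27271715, -1.06674755, -0.01601688,
       -0.3254059 ,  0.0227373 , -0.53388333,  0.0136739 , -0.42425085,
       -0.37207937, -0.53148805, -0.11491986, -0.75837858, -0.8811489 ,
       -0.84805458]))
 blank in ledge 0.04979365904554116 0.006525412920249224 lead-end -0.0734745870797508
```

```bash
cat >> h.py <<'E'
Q=np.array([0.58096,-0.00533,-0.2207])
XL=np.array([np.cos(Q[2]),np.sin(Q[2]),0]);YL=np.array([-np.sin(Q[2]),np.cos(Q[2]),0])
def w(x,y,z):return np.r_[Q[:2],0]+x*XL+y*YL+np.r_[0,0,z]
def state(*tg):
    from station import get_obs
    o=get_obs();p=o['tcp_pos'];R=o['eef_rot'];d=p-np.r_[Q[:2],0]
    print('t',round(o['t'],2),'ledge xyz mm',np.round([1e3*d@XL,1e3*d@YL,1e3*p[2]],1),'yaw err',round(float(np.arctan2(R[:,1]@XL,R[:,1]@YL)),4),'F',np.round(o['contact_force'],1),'open',round(o['opening'],3))
    for g in tg:print(g,'tool mm',np.round(1e3*R.T@(w(*g)-p),1))
E
python3 -c "
from h import *
state((.049,-.092,.231),(.049,-.092,.1))"
```

```text
t 0.1 ledge xyz mm [-550.5  552.3  230.3] yaw err 0.0261 F [-0.5 -0.3  0.2] open 0.999
(0.049, -0.092, 0.231) tool mm [-6.160e+02 -6.284e+02  5.000e-01]
(0.049, -0.092, 0.1) tool mm [-616.  -628.2  131.5]
```

Call:
apply_moves(targets=[-28,-28.5,0,0,60,-56,-57,0,0,30,-84,-85.5,0,0,0,-112,-114,0,0,0,-140,-142.5,0,0,0,-168,-171,0,0,0,-196,-199.5,0,0,0,-224,-228,0,0,0,-252,-256.5,0,0,0,-280,-285,0,0,0], grip_force=20)

```text
t: 0.93
tcp_pos: [0.3672, 0.3077, 0.2311]
eef_rot: [[-0.97, 0.244, -0.0], [0.244, 0.97, -0.0], [0.0, -0.0, -1.0]]
contact_force: [0.7, 0.6, -0.8]
opening: 0.0
```

```bash
python3 -c "
from h import *
state((.049,-.092,.231),(.049,-.092,.1))"
```

```text
t 0.93 ledge xyz mm [-277.1  258.7  231.1] yaw err 0.0259 F [ 0.7  0.6 -0.8] open 0.0
(0.049, -0.092, 0.231) tool mm [-3.351e+02 -3.421e+02  1.000e-01]
(0.049, -0.092, 0.1) tool mm [-335.2 -342.1  131.1]
```

Call:
apply_moves(targets=[-28,-28.5,0,0,0,-56,-57,0,0,0,-84,-85.5,0,0,0,-112,-114,0,-0.026,0,-140,-142.5,0,-0.026,0,-168,-171,0,-0.026,0,-196,-199.5,0,-0.026,0,-224,-228,0,-0.026,0,-252,-256.5,0,-0.026,0,-280,-285,0,-0.026,0])

```text
t: 1.77
tcp_pos: [0.569, -0.0367, 0.231]
eef_rot: [[-0.976, 0.219, -0.001], [0.219, 0.976, 0.0], [0.001, 0.0, -1.0]]
contact_force: [1.4, 1.3, 0.3]
opening: 0.001
```

```bash
python3 -c "
from h import *
state((.049,-.092,.231),(.049,-.092,.1))"
```

```text
t 1.77 ledge xyz mm [ -4.8 -33.2 231. ] yaw err -0.0001 F [1.4 1.3 0.3] open 0.001
(0.049, -0.092, 0.231) tool mm [-53.8 -58.8  -0. ]
(0.049, -0.092, 0.1) tool mm [-53.9 -58.8 131. ]
```

Call:
apply_moves(targets=[-27,-29,0,0,0,-54,-59,0,0,0,-54,-59,30,0,0,-54,-59,60,0,0,-54,-59,90,0,0,-54,-59,120,0,0,-54,-59,131,0,0,-54,-59,131,0,0])

```text
t: 2.43
tcp_pos: [0.606, -0.1038, 0.097]
eef_rot: [[-0.976, 0.219, -0.007], [0.219, 0.976, 0.001], [0.007, -0.001, -1.0]]
contact_force: [-0.3, 0.3, 1.2]
opening: 0.003
```

```bash
python3 - <<'E'
from h import *
import cv2
from station import camera
state((.049,-.092,.075),(.049,-.092,.063))
a=camera('top')['image'];b=camera('scene')['image'];c=camera('wrist')['image']
r=lambda i:cv2.resize(i,(400,300),interpolation=cv2.INTER_CUBIC)
im=np.vstack([np.hstack([r(a[120:250,230:410]),r(b[150:290,230:410])]),np.hstack([r(c),r(c)*0])])
cv2.imwrite('pics/m1.png',im[:,:,::-1])
E
```

```text
t 2.43 ledge xyz mm [ 46.  -90.6  97. ] yaw err -0.0 F [-0.3  0.3  1.2] open 0.003
(0.049, -0.092, 0.075) tool mm [-3.2 -1.4 22. ]
(0.049, -0.092, 0.063) tool mm [-3.2 -1.4 34. ]
```

View pics/m1.png

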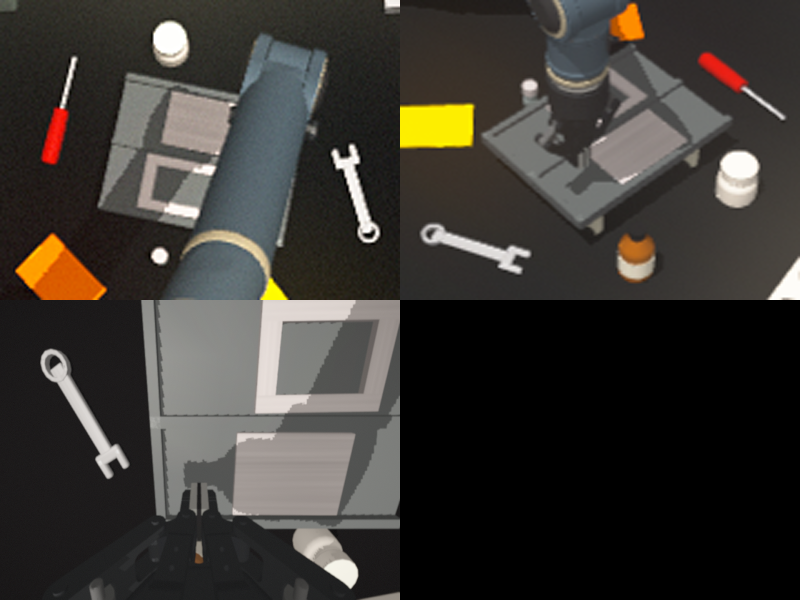

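The wrist view shows the shut fingers (200,490) in the lane, behind the plate's rear edge (235,480), with a gap left. I'll descend in two stages.

Call:
apply_moves(targets=[-1.5,-1,10,0,0,-1.5,-1,20,0,0,-1.5,-1,22,0,0,-1.5,-1,22,0,0,-1.5,-1,22,0,0,-1.5,-1,22,0,0])

```text
t: 3.08
tcp_pos: [0.6099, -0.1057, 0.0785]
eef_rot: [[-0.976, 0.219, 0.0], [0.219, 0.976, -0.0], [-0.0, 0.0, -1.0]]
contact_force: [0.6, 0.0, 0.4]
opening: 0.001
```

```bash
python3 -c "
from h import *
state((.049,-.092,.063))"
```

```text
t 3.08 ledge xyz mm [ 50.2 -91.6  78.5] yaw err 0.0001 F [0.6 0.  0.4] open 0.001
(0.049, -0.092, 0.063) tool mm [ 1.2 -0.4 15.5]
```

Call:
apply_moves(targets=[1,0,4,0,0,1,0,8,0,0,1,0,12,0,0,1,0,13,0,0,1,0,14,0,0,1,0,15,0,0,1,0,15.5,0,0,1,0,15.5,0,0,1,0,15.5,0,0])

```text
t: 3.83
tcp_pos: [0.6087, -0.1054, 0.0628]
eef_rot: [[-0.976, 0.219, 0.0], [0.219, 0.976, 0.0], [-0.0, 0.0, -1.0]]
contact_force: [0.3, -0.0, -0.3]
opening: 0.001
```

```bash
python3 - <<'E'
from h import *
import cv2
from station import camera
state((.049,-.068,.063))
c=camera('wrist')['image']
cv2.imwrite('pics/w2.png',cv2.resize(c[200:,200:520],None,fx=2.5,fy=2.5)[:,:,::-1])
E
```

```text
t 3.83 ledge xyz mm [ 49.  -91.6  62.8] yaw err 0.0001 F [ 0.3 -0.  -0.3] open 0.001
(0.049, -0.068, 0.063) tool mm [ 0.  23.6 -0.2]
```

View pics/w2.png

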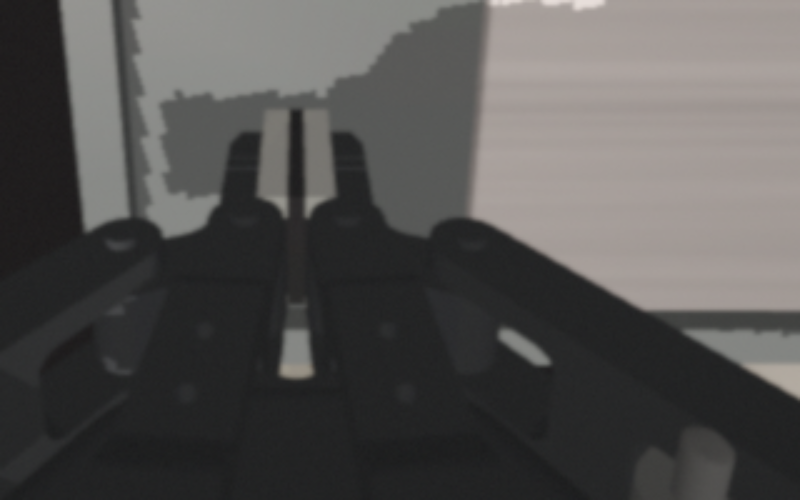

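Call:
apply_moves(targets=[0,3,0.5,0,0,0,6,0.8,0,0,0,9,0.8,0,0,0,12,0.8,0,0,0,15,0.8,0,0,0,18,0.8,0,0,0,21,0.8,0,0,0,24,0.8,0,0,0,27,0.8,0,0,0,30,0.8,0,0])

```text
t: 4.72
tcp_pos: [0.6153, -0.0759, 0.062]
eef_rot: [[-0.976, 0.219, -0.0], [0.219, 0.976, 0.0], [0.0, 0.0, -1.0]]
contact_force: [-0.8, 0.7, -0.1]
opening: 0.001
```

```bash
cat > look.py <<'E'
from h import *
import cv2,sys
from station import camera
state()
n=sys.argv[1]
t=camera('top');s=camera('scene');c=camera('wrist')
pickle.dump(t,open('top_%s.pkl'%n,'wb'));pickle.dump(s,open('scene_%s.pkl'%n,'wb'))
r=lambda i:cv2.resize(i,(400,300),interpolation=cv2.INTER_CUBIC)
im=np.vstack([np.hstack([r(t['image'][120:250,230:410]),r(s['image'][150:290,230:410])]),np.hstack([r(c['image']),r(c['image'][200:,200:520])])])
cv2.imwrite('pics/l_%s.png'%n,im[:,:,::-1])
E
python3 look.py 1
```

```text
t 4.72 ledge xyz mm [ 49.  -61.3  62. ] yaw err 0.0001 F [-0.8  0.7 -0.1] open 0.001
```

View pics/l_1.png

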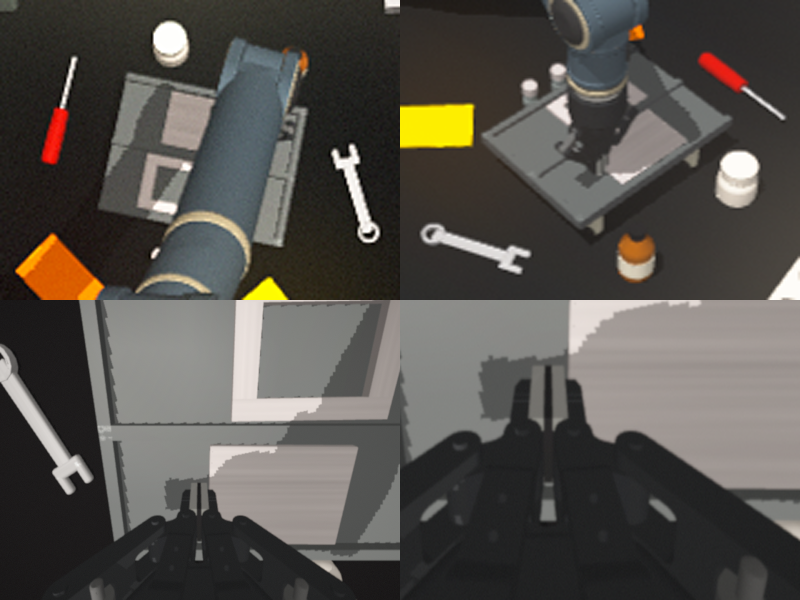

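Contact is just about to happen or just made. I'll push at about 48 mm/s and stop short to check.

Call:
apply_moves(targets=[0,3,0,0,0,0,7,0,0,0,0,11,0,0,0,0,15,0,0,0,0,19,0,0,0,0,23,0,0,0,0,27,0,0,0,0,31,0,0,0,0,34,0,0,0,0,36,0,0,0])

```text
t: 5.7
tcp_pos: [0.6233, -0.0405, 0.062]
eef_rot: [[-0.976, 0.218, 0.0], [0.218, 0.976, 0.0], [-0.0, 0.0, -1.0]]
contact_force: [0.4, 0.0, 0.9]
opening: 0.002
```

```bash
python3 look.py 2
```

```text
t 5.7 ledge xyz mm [ 49. -25.  62.] yaw err -0.0004 F [0.4 0.  0.9] open 0.002
```

View pics/l_2.png

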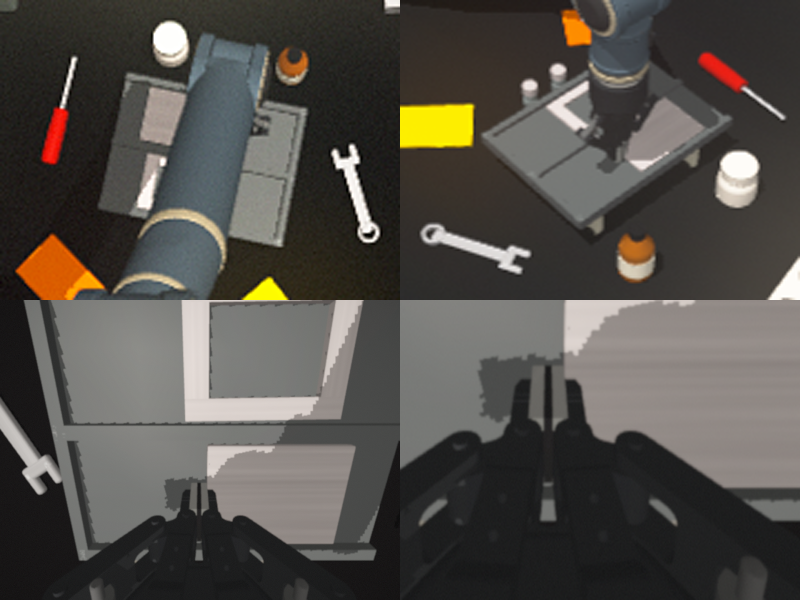

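The plate follows squarely, with its rear edge on the pad. I'll keep pushing.

Call:
apply_moves(targets=[0,3,0,0,0,0,7,0,0,0,0,11,0,0,0,0,15,0,0,0,0,19,0,0,0,0,23,0,0,0,0,27,0,0,0,0,31,0,0,0,0,34,0,0,0,0,36,0,0,0])

```text
t: 6.68
tcp_pos: [0.6311, -0.0052, 0.0619]
eef_rot: [[-0.976, 0.218, -0.0], [0.218, 0.976, 0.0], [0.0, 0.0, -1.0]]
contact_force: [-0.3, -0.7, -0.4]
opening: 0.001
```

Call:
apply_moves(targets=[0,3,0,0,0,0,7,0,0,0,0,11,0,0,0,0,15,0,0,0,0,19,0,0,0,0,22,0,0,0,0,25,0,0,0,0,27,0,0,0,0,28,0,0,0,0,28,0,0,0])

```text
t: 7.52
tcp_pos: [0.6373, 0.0218, 0.062]
eef_rot: [[-0.976, 0.219, 0.0], [0.219, 0.976, 0.0], [-0.0, 0.0, -1.0]]
contact_force: [0.2, 0.5, -0.9]
opening: -0.004
```

```bash
python3 look.py 3; python3 - <<'E'
import pickle,cv2
t=pickle.load(open('top_3.pkl','rb'))['image'][120:220,240:350]
s=pickle.load(open('scene_3.pkl','rb'))['image'][160:260,290:400]
cv2.imwrite('pics/z3t.png',cv2.resize(t,None,fx=5,fy=5,interpolation=cv2.INTER_CUBIC)[:,:,::-1])
cv2.imwrite('pics/z3s.png',cv2.resize(s,None,fx=5,fy=5,interpolation=cv2.INTER_CUBIC)[:,:,::-1])
E
```

```text
t 7.52 ledge xyz mm [49.  38.8 62. ] yaw err -0.0002 F [ 0.2  0.5 -0.9] open -0.004
```

View pics/z3t.png

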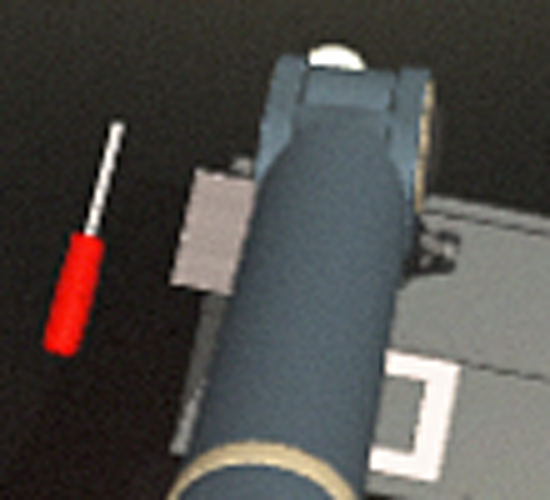

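View pics/z3s.png

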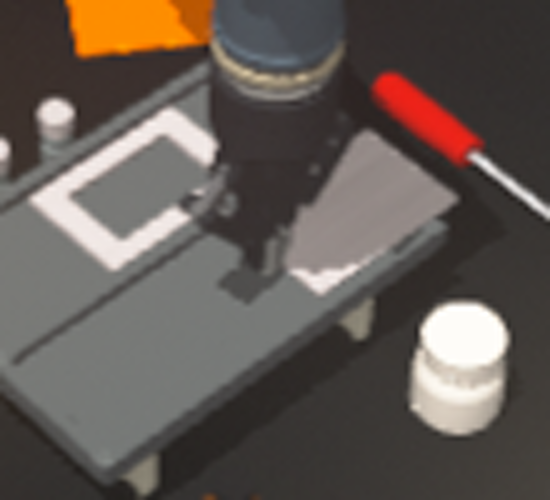

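```bash
python3 - <<'E'
from h import *
def unp(c,uv,z):
    f=200/np.tan(np.radians(c['vfov']/2));d=np.c_[(uv[:,0]-c['cx'])/f,-(uv[:,1]-c['cy'])/f,-np.ones(len(uv))]@c['cam_to_world'][:3,:3].T
    o=c['cam_to_world'][:3,3];P=o+d*((z-o[2])/d[:,2])[:,None]-np.r_[Q[:2],0];return 1e3*np.c_[P@XL,P@YL]
t=pickle.load(open('top.pkl','rb'));s=pickle.load(open('scene.pkl','rb'))
print(unp(t,crop([[195,168],[172,283]],5,(240,120)),.066));print(unp(s,crop([[460,198],[368,128]],5,(290,160)),.066))
print(unp(t,crop([[252,138],[195,398]],4.4,(230,120)),.068),unp(s,crop([[597,220],[417,85]],4,(230,150)),.068))
E
```

```text
[[ 88.38352894 166.2969781 ]
 [  7.14281943 164.19148509]]
[[ 92.64034338 163.43141105]
 [ 11.49007176 163.41631064]]
[[ 101.05805039  139.95024592]
 [-105.74190254  138.89519712]] [[103.90403488 139.19455909]
 [-97.40617326 136.12769382]]
```

Both views put the overhang at about 25.8 mm, so I'll push 14 mm further and then back off and rise.

Call:
apply_moves(targets=[0,2,0,0,0,0,5,0,0,0,0,8,0,0,0,0,11,0,0,0,0,13,0,0,0,0,14,0,0,0,0,14,0,0,0,0,10,0,0,0,0,0,0,0,0,0,-12,0,0,0])

```text
t: 8.5
tcp_pos: [0.6343, 0.0099, 0.0618]
eef_rot: [[-0.976, 0.217, -0.0], [0.217, 0.976, 0.001], [0.0, 0.001, -1.0]]
contact_force: [-1.7, -0.1, 0.3]
opening: 0.001
```

Call:
apply_moves(targets=[0,0,-10,0,0,0,0,-35,0,0,0,0,-65,0,0,0,0,-100,0,0,0,-30,-130,0,0,0,-70,-130,0,0,0,-110,-130,0,0,0,-150,-130,0,0,0,-190,-130,0,0,0,-190,-130,0,0])

```text
t: 9.33
tcp_pos: [0.589, -0.1877, 0.1938]
eef_rot: [[-0.972, 0.234, 0.0], [0.234, 0.972, -0.006], [-0.002, -0.006, -1.0]]
contact_force: [-0.0, -1.2, 0.4]
opening: -0.0
```

```bash
python3 look.py 4; python3 - <<'E'
import pickle,cv2
t=pickle.load(open('top_4.pkl','rb'))['image'][120:240,230:410]
s=pickle.load(open('scene_4.pkl','rb'))['image'][150:290,230:410]
cv2.imwrite('pics/z4t.png',cv2.resize(t,None,fx=4.4,fy=4.4,interpolation=cv2.INTER_CUBIC)[:,:,::-1])
cv2.imwrite('pics/z4s.png',cv2.resize(s,None,fx=4,fy=4,interpolation=cv2.INTER_CUBIC)[:,:,::-1])
E
```

```text
t 9.33 ledge xyz mm [  47.8 -176.2  193.8] yaw err 0.0154 F [-0.  -1.2  0.4] open -0.0
```

View pics/z4t.png

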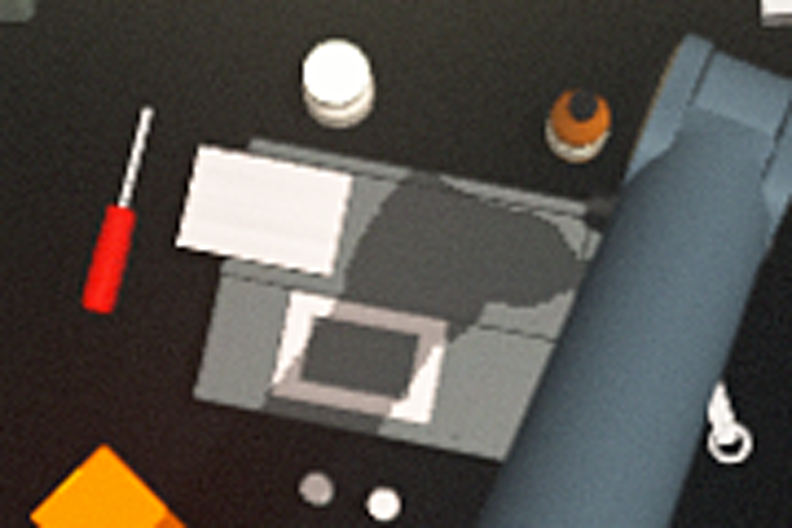

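View pics/z4s.png

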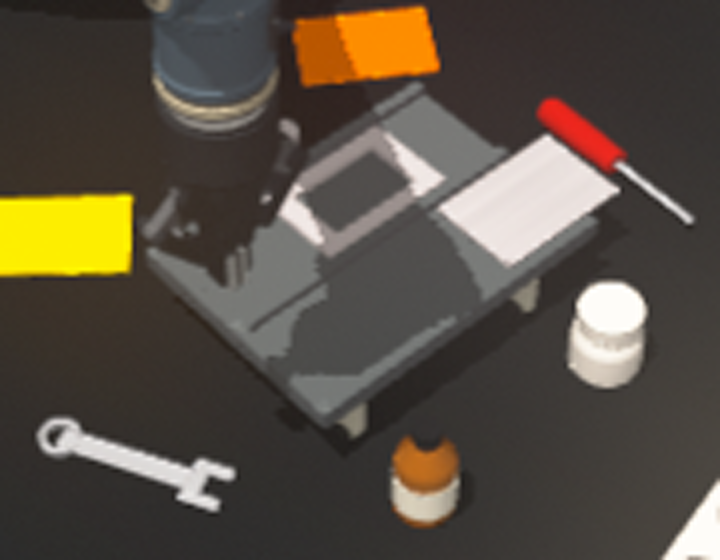

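The plate lies flat and overhangs the end, and the hand is clear. The bystanders are at the same pixels as before. I'll fit the final pose, and let the arm come to rest.

Call:
apply_moves(targets=[0,0,0,0,0,0,0,0,0,0,0,0,0,0,0,0,0,0,0,0,0,0,0,0,0,0,0,0,0,0])

```text
t: 9.98
tcp_pos: [0.593, -0.1753, 0.1919]
eef_rot: [[-0.976, 0.218, -0.0], [0.218, 0.976, 0.0], [0.0, 0.0, -1.0]]
contact_force: [-0.1, 0.6, 0.2]
opening: 0.002
```

```bash
python3 - <<'E'
from h import *
t=pickle.load(open('top_4.pkl','rb'));s=pickle.load(open('scene_4.pkl','rb'))
Bt=crop([[198,144],[353,176],[333,275],[177,244]],4.4,(230,120))
Bs=crop([[619,190],[512,265],[437,208],[548,135]],4,(230,150))
for nm,o,q in(('top',[(t,Bt)],[.57929,-.00493,-.2162]),('scene',[(s,Bs)],[.58279,-.00631,-.2257])):
    b=fit(o,.04,.06,.066);c,k=np.cos(q[2]),np.sin(q[2]);d=b[0][:2]-q[:2]
    print(nm,'x',d@[c,k],'overhang',d@[-k,c]-.08,'yaw',b[0][2]-q[2],'res px',b[1])
state()
E
```

```text
top x 0.050327826572764765 overhang 0.03793052451282582 yaw -0.00297661899500104 res px 0.546504071221193
scene x 0.04956150517158686 overhang 0.038283331548408975 yaw 0.004449374277936097 res px 0.36744940503132284
t 9.98 ledge xyz mm [  49.  -163.2  191.9] yaw err -0.0006 F [-0.1  0.6  0.2] open 0.002
```

The overhang is about 38 mm in both views, well inside 28–52 mm, so I'll hand the job in.

```bash
python3 -c "
from station import close_job
print(close_job())"
```

```text
the job is handed in; nothing more can be done
None
```

I pushed the solid plate about 112 mm along the far lane with the shut fingertips, then backed off, lifted the hand about 130 mm clear and handed the job in at about 10 s.

- **Overhang:** the last fits gave 37.9 mm (top camera) and 38.3 mm (scene camera), inside the 28–52 mm allowed.
- **Plate in its lane:** its centre is at x ≈ 50 mm, with a yaw error under 0.005 rad. It looks flat in both views, but I judged that by eye and did not measure its tilt.
- **Other objects:** the windowed plate and the bystanders in view sit at the same pixels as before, also by eye. In the last pictures the arm partly hid the wrench in the top view and the vials in the scene view. The beaker was outside both final crops, but the arm never went near it.
- **Contact:** the final force reading was noise level (0.6 N or less), so the hand was touching nothing.

No check failed. The two cameras place the ledge about 4 mm apart in absolute terms, so I measured each overhang against the ledge in the same view.

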